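# Switch on the shaker and jog its platform

### The arm

A 6-joint arm with a two-finger parallel gripper is mounted at the origin on a cart in front of the work surface, level with it; the furniture and walls round the work are solid. World frame = base frame: x ahead of the robot, y to its left, z up, the work surface at z = 0. Lengths are in m, angles in degrees, forces in N, time in s.
With the tool pointing down it reaches from about 0.25 to 0.725 m from the base axis. Payload 9.7 kg.
Tool frame: the origin (TCP) lies at the very end of the fingers, on their centre line; the grasp point (between the pads) lies grasp_offset behind it (grasp_offset is the distance from the TCP to the grasp point, in m); z points along the fingers, y is the line along which they close (so a half turn about z gives the same grasp; the last joint's range is limited). The gripper opens to 85 mm and grips with 20 to 120 N. Pads are 22 mm wide; open, the fingers measure 114 mm over their backs; the gripper's body (76 mm by 85 mm) begins 54 mm behind the grasp point. The pads swing forward as they close: fully open they stand 13 mm farther back than shut.
Start: joints at [-71.792, 4.979, 10.078, 95.1, 0, 90], TCP at [0.172, -0.522, 0.231] pointing down, gripper open.
Joint ranges: [-179.16, 179.16], [-48.56, 103.87], [-65.8, 70.77], [-126.05, 130.52], [-82.76, 87.17], [-180, 180]. Speed limits (degrees/s): [127.2, 127.2, 147.25, 180, 180, 180].

### API

Orientations are given as [roll, pitch, yaw] about the fixed x, y, z axes, in that order (R = Rz(yaw) Ry(pitch) Rx(roll)).
In Python, from workcell import get_obs, camera, calibration, job_done, recognise, cut_out, mark_of, grasp_offset gives the robot as it stands.
- The arm moves only by the tool servo_tool, never from a script. Its argument "moves" is a list of rows, each a list of 3 entries, a list of its own where there are three numbers: the turn, a rotation vector about the tool's x, y, z in degrees, then the shift along the tool's x, y, z in m, then the opening in per cent of the stroke, from 0 (shut) to 100 (fully open). In form: [[[ax, ay, az], [x, y, z], claw], ...]. A call has 1 to 12 rows; each row shifts and turns the commanded pose from where the row before left it, along the tool's axes as they then stand; what a row does not reach is not made up. A row lasts 1/10 s, in which the tool goes at most 50 mm and 8.59 degrees, less where a joint would pass 70% of its speed; a pose out of reach is approached as far as the arm can. A call is refused whole if a number of a shift passes 0.05 or a number of a turn 8.59, either way. A call with a gripper value outside its range is refused whole. The fingers move at their own pace and stop on an object; "force" is the grip in N (left out, the last holds). Time passes only in rows, so rows that do not move let the fingers close. It gives the time, the measured TCP pose, the force, the opening and the grip force at its end, in the units of the state.
- get_obs(): the state, without advancing time (a new reading comes with each control period).
- camera(name): name is "side" or "top"; returns (picture, depth): 420x560x3 uint8, red, green, blue; 420x560 float32, m along the optical axis (not along the pixel's ray), 0 where there is no reading.
- calibration(name): a dict with "camera_matrix" (3x3 intrinsics, pixels), "R" (3x3) and "t" (3): a world point X has camera coordinates R X + t. Camera axes: x right, y down, z forward; pixel columns grow to the right and rows downward; lengths in m; the calibration is good to about 2 mm. A picture is of the moment at which its call begins. calibration takes no time and is no camera call.
- job_done(): hands the job in; it is judged then, once.
Trained networks look in the newest picture that a camera, given by its name, has taken for a name from the list of things; names that differ only in an ending like _2 or _b are one class to them, and where a whole thing is asked for, a point or a joint stands for the part that bears it (a point fixed in the world has none). Each returns a list of dicts, best first, with "score" (0 to 1); they miss things now and then, are a little off and sometimes report something else, mostly with a low value. They report only what shows in the picture. A call takes as long as a camera call.
- recognise(name, camera): "xyz" ([x, y, z] in m, in the coordinates of the camera as it stood for that picture, good to about 4 mm: the middle of the surface that is visible of it).
- cut_out(name, camera): "mask" (420x560 bool, what is visible of it).
- mark_of(name, camera): "xyz" ([x, y, z] in m, in the coordinates of the camera as it stood for that picture, good to about 4 mm: a listed point, or the origin of a listed thing).
The state is a dict: "time": time; "q": joint angles; "qd": joint speeds; "joint_efforts": joint torques, N m; "ee_pos": TCP position; "tcp_rot": TCP orientation; "wrist_force": force on the tool from outside, world axes, zero at the start; "torque": the same for the moment, N m; "opening": finger opening in m; "grasp_force": force on a finger pad.
Only numpy, scipy, OpenCV 4.12 (cv2) and the standard library are available. Lean on these libraries where they do the work, as an engineer would, in place of code of your own. Each camera call takes 0.05 s, during which the arm holds its last target. There are 200 camera calls.

### The job

Using only your fingertips, start the dish shaker by hand: push down the raised end of the rocker on the loose white switch box so that it tips fully over, then push the small round key on the shaker's desk fully in (it stays in), then press the wide bar beside it fully down and finish while still holding the bar down. Do the three in that order, and only press: nothing may be lifted or carried, the switch box and everything else stay where they are, including the two dishes on the shaker, the small bottle and the timer.

Things in the scene. Friction and masses are not known exactly. Their poses are not given: they have to be found in the camera images.
- switch_box: loose white plastic mains switch box, 120 (x) x 62 (y) x 38 (z) mm, about 0.8 kg, on rubber feet on the worktop, to the left or the right of the shaker. Origin: centre of its underside. x runs along its length, away from the robot when yaw is 0; z up. A black rocker stands up from its top, its pivot 20 mm to the -x side of the middle; a flat round socket lies on the +x half. It is not fastened down.
- rocker (a joint): tilt of the black rocker on the switch box (rad), about the box's y axis: near -0.2 = off, as at the start, its +x end standing raised; +0.2 = fully tipped on, the +x end down. It stays where it is left; tipping it takes about 2.5 N at rocker_on_face, then it meets a stop.
- rocker_on_face (a point): point in the middle of the upper face of the rocker's +x end, the end to press (16 mm from the pivot). The rocker is 49 mm long and 28 mm wide, its top a shallow V, each half 0.2 rad steeper outwards; off, this face slopes up outwards at 0.4 rad and its outer edge is about 60 mm above the worktop; on, this face lies level 50 mm above the worktop. This point moves down about 6 mm between the two. The face is always at least 10 mm clear of the box's top.
- shaker: orbital dish shaker, 220 (x) x 220 (y) mm, fixed to the worktop. Origin: under its middle (its front edge is at x = -115 mm, its rear edge at x = +105 mm), x away from the robot when yaw is 0, z up. Front strip (x -115 to -45 mm) is a level control desk 40 mm above the worktop; behind it a platform 145 x 210 mm, top 70 mm above the worktop, with a thin wire rail to 80 mm on its two sides and rear, two petri dishes standing on it.
- mode_key_top (a point): centre of the top of the small round grey key, 27 mm across, at (-83, 62, 50) mm in the shaker's frame when out: the left key seen from the robot. It is pressed straight down; its top ends 3 mm above the black ring around it.
- mode_key (a joint): how far the round key is in (m): 0 out, 0.005 fully in, where it stays. It takes about 2.5 N, then meets a stop.
- run_bar_top (a point): centre of the top of the wide grey bar, 26 (x) x 74 (y) mm, at (-83, -45, 50) mm in the shaker's frame when up: the right key seen from the robot. It is pressed straight down; its top ends 3 mm above its black frame.
- run_bar (a joint): how far the wide bar is down (m): 0 up, 0.005 fully down. A spring brings it back up as soon as it is let go: 2.5 N to start, 6 N fully down, then a stop.
- petri_dish_1: round dish, 63 mm across, 15 mm high, standing loose on the right front of the shaker's platform; origin under its centre. Leave alone.
- petri_dish_2: round dish, 63 mm across, 15 mm high, standing loose on the left rear of the shaker's platform; origin under its centre. Leave alone.
- lab_timer: white bench timer lying on its back, 66 x 66 x 18 mm, loose on the worktop on the other side of the shaker from the switch box; origin under its centre. Leave alone.
- media_100_wine: small glass bottle with a cap, 46 mm across, 86 mm high, loose on the worktop in front of the shaker; origin under its centre. Leave alone.

How it is judged (in metres and radians):
On the way, in this order (a step that is already met when the one before it is completed fails the run):
1. the rocker is tipped fully on (value of joint rocker above 0.14 rad), for 0.1 s.
2. the round key is pushed in (value of joint mode_key above 0.0035 m), for 0.1 s.
3. the wide bar is pressed down by the fingers (value of joint run_bar above 0.0035 m and contact force between the fingers and shaker above 2 N), for 0.2 s.
At the end, for the whole second after the job is handed in: Finishes holding: through the last second the fingers press the wide bar (over 3.5 of 5 mm down, over 2 N), the rocker is on (over 0.14 rad), the round key in (over 3.5 mm), the switch box within 30 mm of its start, the dishes, timer and upright bottle within 20 mm of theirs (all of step 3 and value of joint rocker above 0.14 rad and value of joint mode_key above 0.0035 m and distance of switch_box from where it was at the start of the episode below 0.03 m and distance of each of petri_dish_1, petri_dish_2, lab_timer, media_100_wine from where it was at the start of the episode below 0.02 m and angle between media_100_wine's own z axis and vertical below 0.2 rad); the arm keeps its last pose, push and grip.
It fails at once if the round key is pushed in before the rocker is on (value of joint mode_key above 0.003 m and value of joint rocker below 0.1 rad).
It fails at once if the wide bar is pressed before the rocker is on and the round key is in (value of joint run_bar above 0.0025 m and (value of joint rocker below 0.1 rad or value of joint mode_key below 0.003 m)).
It fails at once if the switch box is lifted, tipped or shifted (height (world z) of switch_box above 0.012 m or angle between switch_box's own z axis and vertical above 0.2 rad or distance of switch_box from where it was at the start of the episode above 0.03 m).
It fails at once if a dish is lifted or shifted (distance of any of petri_dish_1, petri_dish_2 from where it was at the start of the episode above 0.02 m).
It fails at once if the timer or the bottle is lifted, shifted or knocked over (distance of any of lab_timer, media_100_wine from where it was at the start of the episode above 0.02 m or angle between media_100_wine's own z axis and vertical above 0.3 rad).
It also fails if it takes over 54 s, if anything falls off the work surface, if the arm or the gripper's body presses on something with over 40 N, if the wrist force passes 120 N, or if a joint passes its speed limit or range.

## Working session

There is one attempt and no reset: what is moved stays moved. The work goes in short steps, Python scripts to look and compute and a tool call to move; the robot and the scene stay as the last step left them, time stands still between calls to the robot, and variables do not carry over. Pictures are saved under pics/ and viewed, at most 10 in all, crops included, and the job is handed in when it is done.

Besides the shell and the picture viewer there is one more tool, called after "Emit:" by a JSON object that holds its "api" and its "payload", one argument or row to a line. servo_tool: Moves the arm, as the interface text tells. Its arguments: {"type":"object","properties":{"moves":{"type":"array"},"force":{"type":"number"}},"required":["moves"]}

```bash
mkdir -p pics; cat > h.py <<'E'
import numpy as np, cv2
from workcell import *
def w(p,c):
    k=calibration(c); return k["R"].T@(np.array(p)-k["t"])
E
python3 - <<'E'
from h import *
ims=[]
for c in("top","side"):
    im,d=camera(c); cv2.imwrite(f"pics/{c}1.png",im[:,:,::-1])
    for n in ["switch_box","rocker_on_face","shaker","mode_key_top","run_bar_top","petri_dish_1","lab_timer","media_100_wine"]:
        print(c,n,[(np.round(w(r["xyz"],c),3).tolist(),round(r["score"],2)) for r in mark_of(n,c)[:3]])
o=get_obs();print(o["time"],o["ee_pos"],o["tcp_rot"],o["opening"],grasp_offset)
E
```

```text
top switch_box [([0.442, 0.226, 0.001], 0.57)]
top rocker_on_face [([0.44, 0.227, 0.053], 0.52)]
top shaker []
top mode_key_top [([0.518, 0.054, 0.048], 0.41), ([0.442, 0.225, 0.0], 0.33)]
top run_bar_top [([0.504, -0.052, 0.051], 0.58), ([0.517, 0.054, 0.046], 0.43)]
top petri_dish_1 [([0.595, -0.08, 0.069], 0.6), ([0.649, 0.016, 0.073], 0.56)]
top lab_timer [([0.448, -0.27, -0.004], 0.86)]
top media_100_wine [([0.37, -0.013, -0.002], 0.77)]
side switch_box [([0.447, 0.217, 0.0], 0.63)]
side rocker_on_face [([0.439, 0.221, 0.053], 0.76), ([0.52, 0.057, 0.049], 0.63)]
side shaker [([0.594, -0.023, -0.002], 0.57), ([0.442, -0.266, -0.001], 0.51)]
side mode_key_top [([0.52, 0.056, 0.05], 0.54)]
side run_bar_top [([0.501, -0.056, 0.047], 0.86)]
side petri_dish_1 [([0.649, 0.017, 0.066], 0.67), ([0.594, -0.081, 0.066], 0.63)]
side lab_timer [([0.444, -0.267, 0.001], 0.73), ([0.37, -0.02, -0.001], 0.33)]
side media_100_wine [([0.369, -0.02, -0.002], 0.69)]
0.9 [ 0.17185782 -0.52246424  0.23130595] [1.79996606e+02 1.14151495e-04 1.82061234e+01] 0.08536703566637935 0.0187
```

View pics/top1.png

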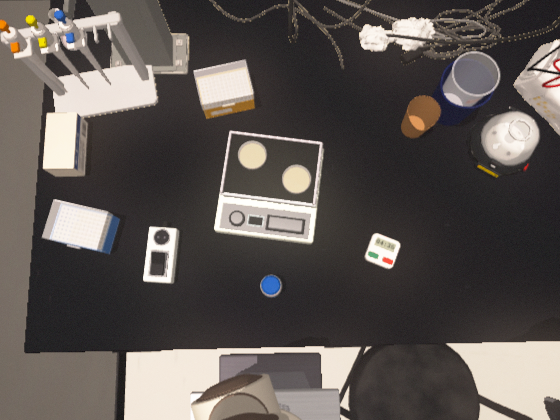

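View pics/side1.png

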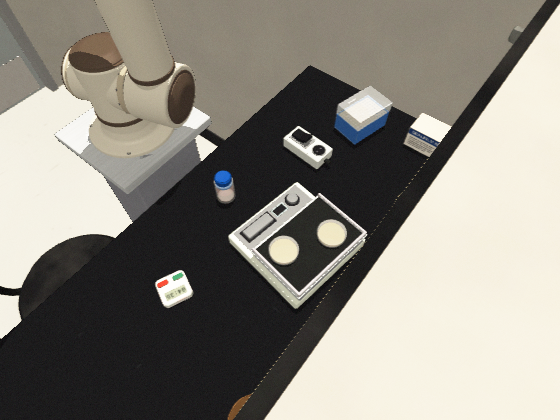

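The top view shows the key at (237,218), the bar at (286,223), the rocker at (158,262) and the bottle cap at (270,286). The side view agrees, and the heights match the ones given. The shaker's yaw is about -9° and the box's about -7°.

Emit:
{"api": "servo_tool", "payload": {
  "moves": [
    [[0,0,8.4],[0,0,0],0],
    [[0,0,8.4],[0,0,0],0],
    [[0,0,8.4],[0,0,0],0],
    [[0,0,0],[0.01,-0.038,0],0],
    [[0,0,0],[0.01,-0.038,0],0],
    [[0,0,0],[0.01,-0.038,0],0],
    [[0,0,0],[0.01,-0.038,0],0],
    [[0,0,0],[0.01,-0.038,0],0],
    [[0,0,0],[0.01,-0.038,0],0],
    [[0,0,0],[0.01,-0.038,0],0],
    [[0,0,0],[0.01,-0.038,0],0],
    [[0,0,0],[0.01,-0.038,0],0]
  ]
}}

```text
time: 2.1
ee_pos: [0.303, -0.1925, 0.2315]
tcp_rot: [180.0, -0.0, -7.0]
wrist_force: [1.3, -0.3, -0.1]
opening: 0.0005
grasp_force: 0.0
```

```bash
python3 - <<'E'
from h import *
for c in("top","side"):
    im,d=camera(c)
    r=cut_out("switch_box",c)
    if r:
        m=r[0]["mask"]&(d>0);v,u=np.nonzero(m);z=d[m];K=calibration(c)["camera_matrix"]
        P=np.linalg.inv(K)@np.vstack([u*z,v*z,z]); k=calibration(c); X=(k["R"].T@(P-k["t"][:,None])).T
        X=X[(X[:,2]>.03)]
        print(c,len(X),cv2.minAreaRect((X[:,:2]*1000).astype(np.float32)))
    for n in ["rocker_on_face","mode_key_top","run_bar_top"]:
        print(c,n,[(np.round(w(r["xyz"],c),3).tolist(),round(r["score"],2)) for r in mark_of(n,c)[:2]])
E
```

```text
top 1554 ((445.01165771484375, 222.42120361328125), (62.582393646240234, 119.90064239501953), 85.57793426513672)
top rocker_on_face [([0.597, -0.079, 0.071], 0.7), ([0.441, 0.223, 0.055], 0.65)]
top mode_key_top [([0.522, 0.055, 0.048], 0.52)]
top run_bar_top [([0.504, -0.053, 0.053], 0.75)]
side 866 ((445.6763916015625, 220.53366088867188), (63.80628967285156, 120.95501708984375), 85.21565246582031)
side rocker_on_face [([0.438, 0.222, 0.056], 0.53)]
side mode_key_top [([0.518, 0.056, 0.048], 0.4)]
side run_bar_top [([0.503, -0.056, 0.048], 0.71), ([0.444, -0.268, 0.001], 0.23)]
```

Emit:
{"api": "servo_tool", "payload": {
  "moves": [
    [[0,0,0],[0.008,-0.039,0],0],
    [[0,0,0],[0.008,-0.039,0],0],
    [[0,0,0],[0.008,-0.039,0],0],
    [[0,0,0],[0.008,-0.039,0],0],
    [[0,0,0],[0.008,-0.039,0],0],
    [[0,0,0],[0.008,-0.039,0],0],
    [[0,0,0],[0.008,-0.039,0],0],
    [[0,0,0],[0.008,-0.039,0],0],
    [[0,0,0],[0.008,-0.039,0],0],
    [[0,0,0],[0.008,-0.039,0],0],
    [[0,0,0],[0.008,-0.039,0],0],
    [[0,0,-2],[0,0,0],0]
  ]
}}

```text
time: 3.8
ee_pos: [0.419, 0.0624, 0.2466]
tcp_rot: [-172.8, -0.2, 5.7]
wrist_force: [0.1, 0.4, 0.3]
opening: 0.0001
grasp_force: 0.0
```

Emit:
{"api": "servo_tool", "payload": {
  "moves": [
    [[0,0,0],[0,0,0.04],0],
    [[0,0,0],[0,0,0.04],0],
    [[0,0,0],[0,0,0.04],0],
    [[0,0,0],[0,0,0.03],0],
    [[0,0,0],[0,0,0],0],
    [[0,0,0],[0,0,0],0]
  ]
}}

```text
time: 4.4
ee_pos: [0.417, 0.0774, 0.0983]
tcp_rot: [-172.8, -0.2, 5.7]
wrist_force: [0.8, 0.3, 0.5]
opening: -0.0002
grasp_force: 0.0
```

```bash
python3 - <<'E'
from h import *
a=[cv2.resize(camera("side")[0][90:210,240:380],(560,480),interpolation=3)]
cv2.imwrite("pics/c1.png",a[0][:,:,::-1]);print(get_obs()["ee_pos"],get_obs()["wrist_force"])
E
```

```text
[0.41758908 0.07731906 0.09924829] [0.14068434 0.26890929 0.34090369]
```

View pics/c1.png

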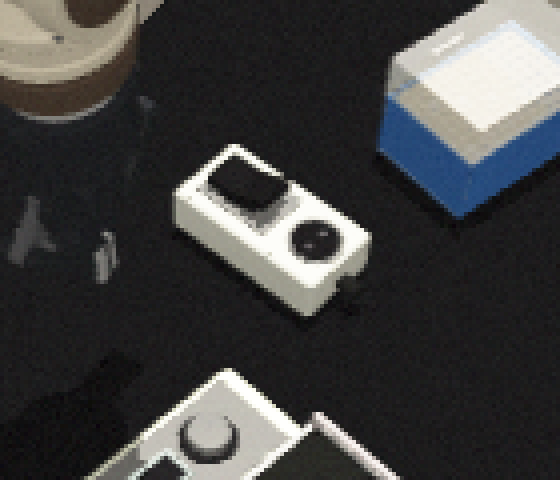

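The crop shows the box at about (270,230), untouched, with the arm well short of it. The move was held back and the tool has tilted, so I'll check the joints.

```bash
python3 - <<'E'
from h import *
o=get_obs();print(o["q"],o["tcp_rot"],o["time"])
E
```

```text
[  5.64821443 -13.36305228 -22.02497578  81.07701932   7.22521487
 179.98345845] [-172.77486019   -0.2631376     5.6646248 ] 4.45
```

Emit:
{"api": "servo_tool", "payload": {
  "moves": [
    [[0,0,0],[0,0,-0.04],0],
    [[0,0,0],[0,0,-0.04],0],
    [[0,0,0],[0,0,0],0]
  ]
}}

```text
time: 4.75
ee_pos: [0.4202, 0.0669, 0.1842]
tcp_rot: [-172.8, -0.7, 5.6]
wrist_force: [-0.0, 0.3, -0.7]
opening: -0.0002
grasp_force: 0.0
```

Joint 6 hit its 180° limit. I'll level the tool and use the half-turn equivalent, a yaw of about 175°.

Emit:
{"api": "servo_tool", "payload": {
  "moves": [
    [[-7.2,0,0],[0,0,0],0],
    [[0,0,-8.5],[0,0,0],0],
    [[0,0,-8.5],[0,0,0],0],
    [[0,0,-8.5],[0,0,0],0],
    [[0,0,-8.5],[0,0,0],0],
    [[0,0,-8.5],[0,0,0],0],
    [[0,0,-8.5],[0,0,0],0],
    [[0,0,-8.5],[0,0,0],0],
    [[0,0,-8.5],[0,0,0],0],
    [[0,0,-8.5],[0,0,0],0],
    [[0,0,-8.5],[0,0,0],0],
    [[0,0,0],[0,0,0],0]
  ]
}}

```text
time: 5.95
ee_pos: [0.4199, 0.052, 0.1784]
tcp_rot: [179.8, -0.7, 91.8]
wrist_force: [-0.6, -0.1, 0.5]
opening: 0.0001
grasp_force: 0.0
```

Emit:
{"api": "servo_tool", "payload": {
  "moves": [
    [[0,0,-8.4],[0,0,0],0],
    [[0,0,-8.4],[0,0,0],0],
    [[0,0,-8.4],[0,0,0],0],
    [[0,0,-8.4],[0,0,0],0],
    [[0,0,-8.4],[0,0,0],0],
    [[0,0,-8.4],[0,0,0],0],
    [[0,0,-8.4],[0,0,0],0],
    [[0,0,-8.4],[0,0,0],0],
    [[0,0,-8.4],[0,0,0],0],
    [[0,0,-8.4],[0,0,0],0],
    [[0,0,0],[0,0,0],0]
  ]
}}

```text
time: 7.05
ee_pos: [0.4196, 0.052, 0.1778]
tcp_rot: [179.3, 0.1, 175.6]
wrist_force: [1.1, 0.4, 1.1]
opening: 0.0003
grasp_force: 0.0
```

Emit:
{"api": "servo_tool", "payload": {
  "moves": [
    [[0.7,0,0],[-0.0023,0.034,0],0],
    [[0,0,0],[-0.0023,0.034,0],0],
    [[0,0,0],[-0.0023,0.034,0],0],
    [[0,0,0],[-0.0023,0.034,0],0],
    [[0,0,0],[-0.0023,0.034,0.02],0],
    [[0,0,0],[0,0,0.04],0],
    [[0,0,0],[0,0,0.03],0],
    [[0,0,0],[0,0,0],0]
  ]
}}

```text
time: 7.85
ee_pos: [0.4416, 0.22, 0.0837]
tcp_rot: [-179.8, -0.3, 175.3]
wrist_force: [-0.2, -0.1, 1.2]
opening: -0.0003
grasp_force: 0.0
```

```bash
python3 - <<'E'
from h import *
a=[cv2.resize(camera("side")[0][90:210,240:380],(560,480),interpolation=3)]
cv2.imwrite("pics/c2.png",a[0][:,:,::-1]);print(get_obs()["ee_pos"],get_obs()["tcp_rot"])
E
```

```text
[0.44273431 0.22022679 0.08640828] [-1.79897327e+02 -1.05980488e-01  1.75380510e+02]
```

View pics/c2.png

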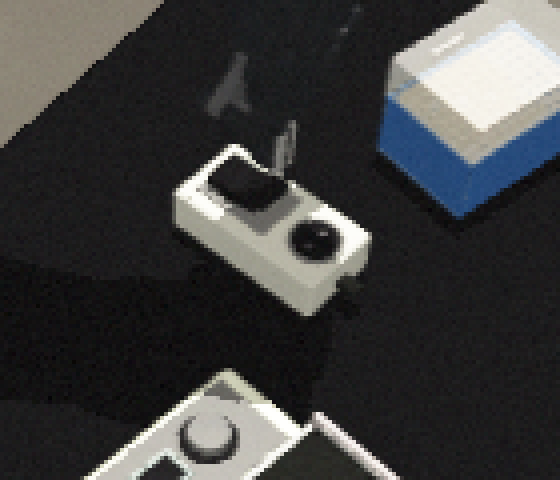

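The crop shows the fingertip pads at about (285,150), just above the rocker's raised end at (270,190). I'll press down gently.

Emit:
{"api": "servo_tool", "payload": {
  "moves": [
    [[0,0,0],[0,0,0.01],0],
    [[0,0,0],[0,0,0.01],0],
    [[0,0,0],[0,0,0.005],0],
    [[0,0,0],[0,0,0.003],0],
    [[0,0,0],[0,0,0.003],0],
    [[0,0,0],[0,0,0.002],0],
    [[0,0,0],[0,0,0],0]
  ]
}}

```text
time: 8.6
ee_pos: [0.4439, 0.2207, 0.0544]
tcp_rot: [180.0, 0.1, 175.7]
wrist_force: [1.3, -0.6, 2.3]
opening: 0.0001
grasp_force: 1.4
```

Emit:
{"api": "servo_tool", "payload": {
  "moves": [
    [[0,0,0],[0,0,0.002],0],
    [[0,0,0],[0,0,0.002],0],
    [[0,0,0],[0,0,0.001],0],
    [[0,0,0],[0,0,0],0]
  ]
}}

```text
time: 9.0
ee_pos: [0.4438, 0.2206, 0.0498]
tcp_rot: [180.0, 0.1, 175.7]
wrist_force: [-0.2, -0.1, 10.0]
opening: 0.0003
grasp_force: 4.7
```

Emit:
{"api": "servo_tool", "payload": {
  "moves": [
    [[0,0,0],[0,0,0.001],0],
    [[0,0,0],[0,0,0],0],
    [[0,0,0],[0,0,0],0]
  ]
}}

```text
time: 9.3
ee_pos: [0.4438, 0.2207, 0.0497]
tcp_rot: [180.0, 0.1, 175.7]
wrist_force: [-1.9, -2.5, 16.0]
opening: 0.0001
grasp_force: 8.4
```

Emit:
{"api": "servo_tool", "payload": {
  "moves": [
    [[0,0,0],[0,0,-0.02],0],
    [[0,0,0],[0,0,-0.04],0],
    [[0,0,0],[0,0,-0.02],0],
    [[0,0,0],[0,0,0],0]
  ]
}}

```text
time: 9.7
ee_pos: [0.4441, 0.2211, 0.1305]
tcp_rot: [179.9, 0.2, 175.7]
wrist_force: [-0.1, 0.8, -0.9]
opening: -0.0001
grasp_force: 0.0
```

Emit:
{"api": "servo_tool", "payload": {
  "moves": [
    [[0,0,0],[-0.0175,-0.032,0],0],
    [[0,0,0],[-0.0175,-0.032,0],0],
    [[0,0,0],[-0.0175,-0.032,0],0],
    [[0,0,0],[-0.0175,-0.032,0],0],
    [[0,0,0],[-0.0175,-0.032,0],0],
    [[0,0,4.6],[0,0,0.03],0],
    [[0,0,0],[0,0,0.02],0],
    [[0,0,0],[0,0,0],0],
    [[0,0,0],[0,0,0],0]
  ]
}}

```text
time: 10.6
ee_pos: [0.5179, 0.0545, 0.0775]
tcp_rot: [-180.0, -0.1, 171.1]
wrist_force: [-0.2, 0.1, 0.5]
opening: 0.0003
grasp_force: 0.0
```

```bash
python3 - <<'E'
from h import *
im=camera("side")[0]
cv2.imwrite("pics/c3.png",cv2.resize(im[110:260,220:380],(640,600),interpolation=3)[:,:,::-1]);print(get_obs()["ee_pos"],get_obs()["tcp_rot"])
E
```

```text
[0.51857573 0.0546272  0.07851983] [-1.79978913e+02  7.65390120e-03  1.71113395e+02]
```

View pics/c3.png

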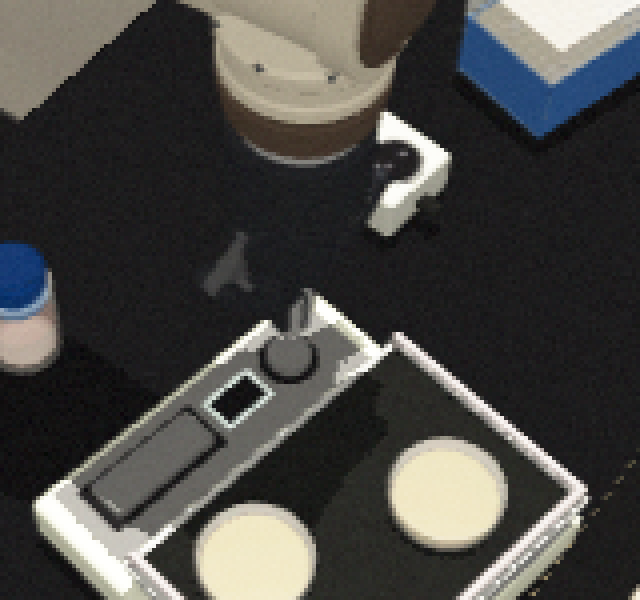

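The pads at (297,312) are straight above the key at (290,357). The rocker stopped at 49.7 mm under 16 N, which is the fully-on height. Next is the key.

Emit:
{"api": "servo_tool", "payload": {
  "moves": [
    [[0,0,0],[0,0,0.01],0],
    [[0,0,0],[0,0,0.01],0],
    [[0,0,0],[0,0,0.005],0],
    [[0,0,0],[0,0,0.003],0],
    [[0,0,0],[0,0,0.003],0],
    [[0,0,0],[0,0,0.003],0],
    [[0,0,0],[0,0,0],0],
    [[0,0,0],[0,0,0],0]
  ]
}}

```text
time: 11.45
ee_pos: [0.5189, 0.0544, 0.045]
tcp_rot: [-180.0, 0.1, 171.1]
wrist_force: [-3.7, 0.6, 6.5]
opening: -0.0002
grasp_force: 3.5
```

Emit:
{"api": "servo_tool", "payload": {
  "moves": [
    [[0,0,0],[0,0,0.001],0],
    [[0,0,0],[0,0,0.001],0],
    [[0,0,0],[0,0,0],0],
    [[0,0,0],[0,0,0],0]
  ]
}}

```text
time: 11.85
ee_pos: [0.519, 0.0545, 0.0449]
tcp_rot: [180.0, 0.1, 171.1]
wrist_force: [-9.8, -1.3, 22.3]
opening: 0.0001
grasp_force: 11.2
```

Emit:
{"api": "servo_tool", "payload": {
  "moves": [
    [[0,0,0],[0,0,-0.02],0],
    [[0,0,0],[0,0,-0.02],0],
    [[0,0,0],[0,-0.03,0],0],
    [[0,0,0],[0,-0.03,0],0],
    [[0,0,0],[0,-0.03,0],0],
    [[0,0,0],[0,-0.018,0],0],
    [[0,0,0],[0,0,0],0],
    [[0,0,0],[0,0,0],0]
  ]
}}

```text
time: 12.65
ee_pos: [0.5022, -0.0523, 0.0823]
tcp_rot: [-180.0, 0.1, 171.0]
wrist_force: [1.2, 0.3, -0.0]
opening: 0.0
grasp_force: 0.0
```

```bash
python3 - <<'E'
from h import *
im=camera("side")[0]
cv2.imwrite("pics/c4.png",cv2.resize(im[110:260,220:380],(640,600),interpolation=3)[:,:,::-1]);print(get_obs()["ee_pos"],get_obs()["tcp_rot"])
E
```

```text
[ 0.50219947 -0.05188023  0.08229282] [-1.79992058e+02  4.54481636e-02  1.71068496e+02]
```

View pics/c4.png

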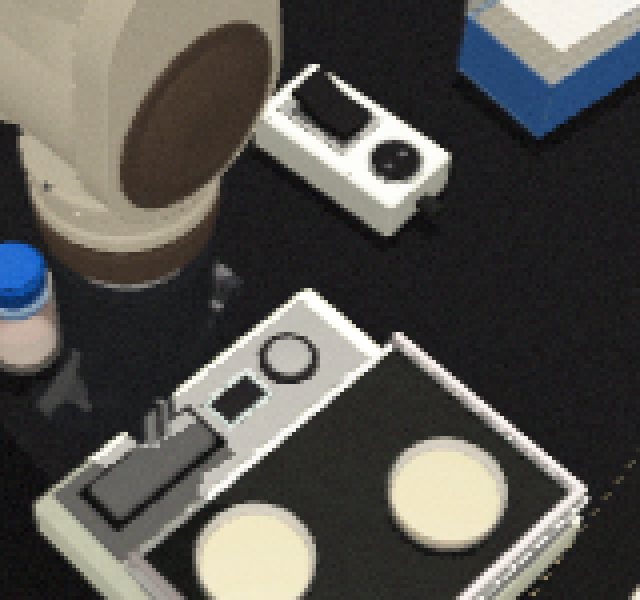

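The rocker at (335,105) is tipped on and the key at (289,357) is in. The pads at (158,420) are above the bar at (155,465), so I'll press it.

Emit:
{"api": "servo_tool", "payload": {
  "moves": [
    [[0,0,0],[0,0,0.012],0],
    [[0,0,0],[0,0,0.012],0],
    [[0,0,0],[0,0,0.005],0],
    [[0,0,0],[0,0,0.003],0],
    [[0,0,0],[0,0,0.003],0],
    [[0,0,0],[0,0,0.003],0],
    [[0,0,0],[0,0,0.002],0],
    [[0,0,0],[0,0,0],0],
    [[0,0,0],[0,0,0],0],
    [[0,0,0],[0,0,0],0]
  ]
}}

```text
time: 13.7
ee_pos: [0.5021, -0.0521, 0.0448]
tcp_rot: [180.0, 0.1, 171.1]
wrist_force: [-11.5, 3.1, 23.5]
opening: -0.0002
grasp_force: 11.7
```

Emit:
{"api": "servo_tool", "payload": {
  "moves": [
    [[0,0,0],[0,0,0],0],
    [[0,0,0],[0,0,0],0],
    [[0,0,0],[0,0,0],0]
  ]
}}

```text
time: 14.0
ee_pos: [0.5021, -0.0521, 0.0448]
tcp_rot: [180.0, 0.1, 171.1]
wrist_force: [-12.3, 2.9, 23.7]
opening: -0.0001
grasp_force: 11.7
```

```bash
python3 -c "
from workcell import *
o=get_obs();print(o['ee_pos'],o['wrist_force']);print(job_done())"
```

```text
[ 0.50206208 -0.05210519  0.04482632] [-12.34722957   2.8723084   23.69358238]
the job is handed in; nothing more can be done
None
```

I tipped the rocker on, pushed the round key in, then pressed the wide bar fully down and handed the job in at 14 s, still holding it with about 24 N; the hand-in gave no verdict.

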